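Check the lit lamp of a two-lamp box with a hand radiometer

TASK

Check the lamp that is switched on in the lamp box: the toggle on top of the box leans to the side of that lamp. Pick up the hand radiometer, gently pass its blade through the slot window in front of that lamp, pushing the flap inside open, and finish while holding it there, level and loose in the slot, with its round sensor straight under the lamp tube. Leave the toggle alone and the other flap shut, do not touch the lamps, and leave the things standing round the work where they are.

Things in the scene. Friction and masses are not known exactly. Their poses are not given: they have to be found in the camera images.
- lamp_box: fixed sheet-metal box, 150 deep x 260 wide x 116 mm high, clear panes in its top. Origin: centre of its underside, on the worktop; x points from the front face (at x = -75) into the box, y to the left seen from the front, z up. The front panel (3 mm thick) has two horizontal slot windows at y = +66 (left) and y = -66 mm (right), centres at z = 70 mm; see the window points
- window_left (a point): centre of the left slot in the plane of the front face, 70 mm above the worktop; axes as the box (x goes straight into the slot). The slot is 32 mm wide and 8 mm high, 2 mm more each way than the radiometer's blade; its black lead-in bezel stands 6 mm out of the front face and flares by 4 mm on every side
- window_right (a point): the same for the right slot (same size and bezel)
- spot_left (a point): point straight under the middle of the left lamp tube, 68 mm behind the front face, at the height of the slot's centre (70 mm); the sensor point is to be held here. Axes as the box
- spot_right (a point): the same for the right lamp
- lamp_left: left lamp: glass tube 16 mm thick, lying across the bay (along the box's y), axis 97 mm above the worktop and 68 mm behind the front face; underside of the tube at 89 mm, of its black end holders (over 50 mm to each side) at 83 mm. Origin: middle of the tube. Seen through the top pane
- lamp_right: the same, right lamp
- selector (a joint): toggle on top of the box, in the middle near the front edge: steel lever with a black end, 52 mm long, pivot 121 mm above the worktop. It topples to one side or the other: +0.6 rad = leans left (left lamp on), -0.6 rad = leans right (right lamp on); it may still be falling over in the first half second
- flap_left (a joint): thin metal light-trap flap 42 x 19 mm behind the left slot, hinged at its upper edge, 80 mm above the worktop; 0 = hanging shut, grows as it swings inward and up, about 1.2 rad when it lies on the blade. A weak spring (about 0.5 N at its edge) shuts it
- flap_right (a joint): the same behind the right slot (same size, hinge height, spring and joint values)
- radiometer: loose hand radiometer, about 0.16 kg, lying right way up. Grey grip 76 long x 26 wide x 30 mm high, display on top; a flat blade 110 long, 30 wide, 6 mm thick sticks out of its front, mid-plane 16 mm above the underside. Origin: underside, middle of the grip; x towards the tip (at x = +148), z up. Balances 13 mm ahead of the origin; take it across its 26 mm width
- sensor (a point): middle of the round white sensor near the blade's tip, 133 mm ahead of the radiometer's origin and 16 mm above its underside (mid-thickness of the blade); axes as the radiometer
- petri: bystander: lidded clear dish 96 mm wide, 15 mm high; origin at the centre of its underside
- small_beaker: bystander: glass beaker 65 mm wide, 78 mm high; origin at the centre of its underside
- tape_roll: bystander: roll of labelling tape lying flat, 52 mm wide, 18 mm high; origin at the centre of its underside

How it is judged:
By the outcome, as a careful person would: the job done as asked, in the order asked, and still so for the second after the job is handed in, while the arm keeps its last pose, push and grip.
It also fails if it takes over 48 s, if anything falls off the work surface, if the arm or the gripper's body presses on something with over 40 N, if the wrist force passes 120 N, or if a joint passes its speed limit or range.

ROBOT

A 6-joint arm with a two-finger parallel gripper is mounted at the origin on a cart in front of the work surface, level with it; the furniture and walls round the work are solid. World frame = base frame: x ahead of the robot, y to its left, z up, the work surface at z = 0. Lengths are in m, angles in rad, forces in N, time in s.
With the tool pointing down it reaches from about 0.35 to 0.975 m from the base axis. Payload 7.1 kg.
Tool frame: the origin (TCP) lies midway between the tips of the shut fingers; the grasp point (between the pads) lies 19 mm behind it; z points along the fingers, y is the line along which they close (so a half turn about z gives the same grasp; the last joint's range is limited). The gripper opens to 88 mm and grips with 3 to 60 N. Pads are 20 mm wide; open, the fingers measure 115 mm over their backs; the gripper's body (75 mm by 178 mm) begins 61 mm behind the grasp point.
Start: joints at [1.294, 0.423, 1.63, -0, 1.089, -0.019], TCP at [0.159, 0.604, 0.223] pointing down, gripper open.
Joint ranges: [-3, 3], [-0.9, 2.11], [0.09, 2.58], [-1.31, 4.45], [0.11, 2.69], [-2.54, 2.54]. Speed limits (rad/s): [2.39, 2.39, 3.01, 3.14, 3.14, 3.14].

INTERFACE

Orientations are given as a unit quaternion [w, x, y, z].
In Python, from station import move_pose, movel, movej, command_gripper, wait, inverse_kinematics, read_camera, camera_info, MotionError, job_done, get_time, get_joint_pos, get_qvel, get_effort, get_tcp_pos, get_ee_rot, get_ft_force, get_ft_torque, get_grip_width, get_finger_force gives the robot as it stands. Calls block until the motion is done:
- move_pose(position, orientation): joint-space move of the TCP to a pose.
- movel(position, frame=None, v=0.15, until_force=None): straight line of the TCP; frame=None keeps the orientation; v is the mean speed in m/s. With until_force (N) it stops when the force on the tool has changed by that much, and returns True; else False.
- movej(angles): joint-space move.
- command_gripper(opening): opening from 0.0 (shut) to 1.0 (fully open); the grip force is fixed at half the most; returns when the fingers have stopped.
- wait(seconds).
- inverse_kinematics(position, orientation): joint angles nearest the present ones, or None.
- read_camera(name): name is "side" or "top"; returns the picture (384x512x3 uint8, red, green, blue); there is no depth.
- camera_info(name): a dict with "intrinsics" (3x3 intrinsics, pixels), "T" (4x4, takes a point from camera to world coordinates). Camera axes: x right, y up, looking along -z (the intrinsics and any distortion apply to the point x, -y, -z); pixel columns grow to the right and rows downward; lengths in m; the calibration is good to about 2 mm. A picture is of the moment at which its call begins. camera_info takes no time and is no camera call.
A pose or a line that the arm cannot do raises MotionError and nothing moves.
- job_done(): hands the job in; it is judged then, once.
Readings, each from a call of its own:
- get_time(): time.
- get_joint_pos(): joint angles.
- get_qvel(): joint speeds.
- get_effort(): joint torques, N m.
- get_tcp_pos(): TCP position.
- get_ee_rot(): TCP orientation.
- get_ft_force(): force on the tool from outside, world axes, zero at the start.
- get_ft_torque(): the same for the moment, N m.
- get_grip_width(): opening from 0.0 (shut) to 1.0 (fully open).
- get_finger_force(): force on a finger pad.
Only numpy, scipy, OpenCV 4.12 (cv2) and the standard library are available. Lean on these libraries where they do the work, as an engineer would, in place of code of your own. Each camera call takes 0.05 s, during which the arm holds its last target. There are 200 camera calls.

## Working session

There is one attempt and no reset: what is moved stays moved. The work goes in short steps, each a Python script; the robot and the scene stay as the last script left them, time stands still between calls to the robot, and variables do not carry over. Pictures are saved under pics/ and viewed, at most 10 in all, crops included, and the job is handed in when it is done.

```bash
mkdir -p pics; python3 - <<'E'
from station import *
import cv2
wait(0.6)
for n in("side","top"):
    im=read_camera(n)[:,:,::-1]; cv2.imwrite(f"pics/{n}0.png",im)
    cv2.imwrite(f"pics/{n}0b.png",cv2.resize(im,(800,600),interpolation=cv2.INTER_CUBIC))
    i=camera_info(n);print(n,{k:(v.tolist() if hasattr(v,'tolist') else v) for k,v in i.items()})
print(get_time(),get_ee_rot(),get_tcp_pos())
E
```

```text
side {'intrinsics': [[386.487173314072, 0.0, 248.97366692962413], [0.0, 386.487173314072, 190.38393488268366], [0.0, 0.0, 1.0]], 'T': [[0.8510996872409987, 0.32221758431310304, -0.4144938488538788, 0.013168926207696115], [-0.5248702997633612, 0.5043988356950311, -0.6856332714912661, -0.8551853525626024], [-0.01185288169995708, 0.8010977736262441, 0.5984161313722096, 0.9392461362368744], [0.0, 0.0, 0.0, 1.0]]}
top {'intrinsics': [[449.2584308541677, 0.0, 246.62013919752386], [0.0, 449.2584308541677, 191.48544265567983], [0.0, 0.0, 1.0]], 'T': [[0.02607157283123133, 0.9888155779865544, -0.1468469469250981, 0.3909036162936484], [-0.9995252093068365, 0.02337234063922678, -0.020077092746933884, 0.11642152150743816], [-0.016420385203485207, 0.1473006667471696, 0.9889554512340829, 1.6315753983193986], [0.0, 0.0, 0.0, 1.0]]}
0.7 [-9.83362191e-07  1.28550465e-01  9.91702968e-01  1.87315732e-05] [0.15932863 0.60435432 0.22269085]
```

View pics/side0b.png

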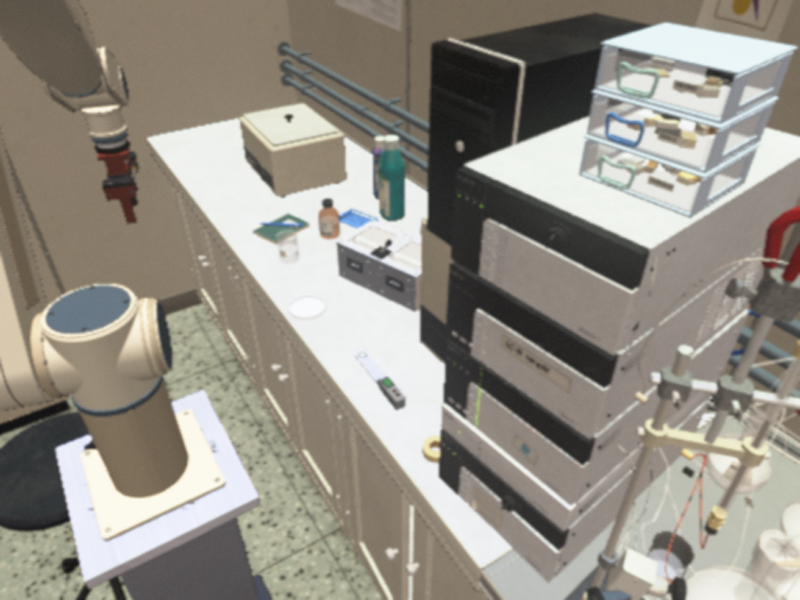

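View pics/top0b.png

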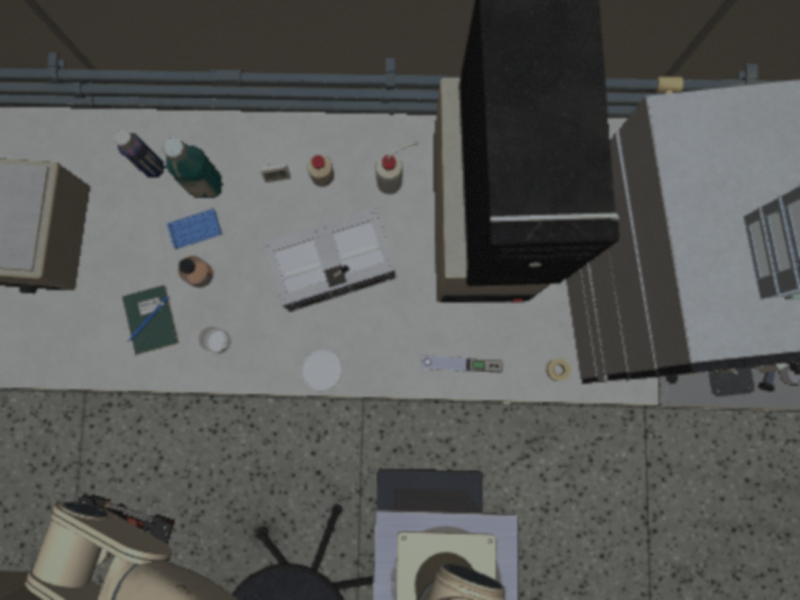

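The toggle's black end (345,268) lies right of its pivot (333,275) in the top picture, so the right lamp looks to be on. The radiometer lies at about (462,364), its tip towards the left. I'll enlarge both to check.

```bash
python3 - <<'E'
import cv2,numpy as np
t=cv2.imread("pics/top0.png");s=cv2.imread("pics/side0.png")
r=lambda im,x,y,w,h,k:cv2.resize(im[y:y+h,x:x+w],None,fx=k,fy=k,interpolation=cv2.INTER_CUBIC)
a=r(t,168,130,90,70,8); b=r(t,262,218,66,30,10)   #720x560, 660x300
c=r(s,212,140,64,58,8); d=r(s,222,218,48,46,6)  #512x464 ,288x276
C=np.zeros((464,800,3),np.uint8);C[:,:512]=c;C[:276,512:]=d
cv2.imwrite("pics/a.png",a);cv2.imwrite("pics/b.png",b);cv2.imwrite("pics/c.png",C)
E
```

```text
(no output)
```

View pics/a.png

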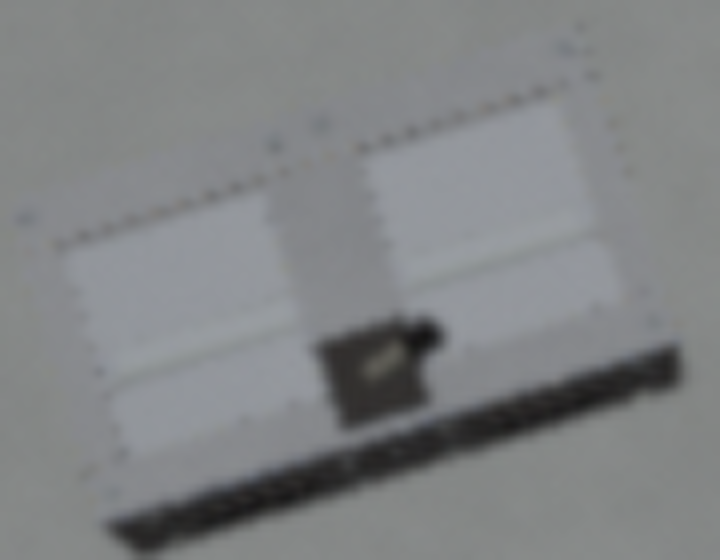

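View pics/b.png

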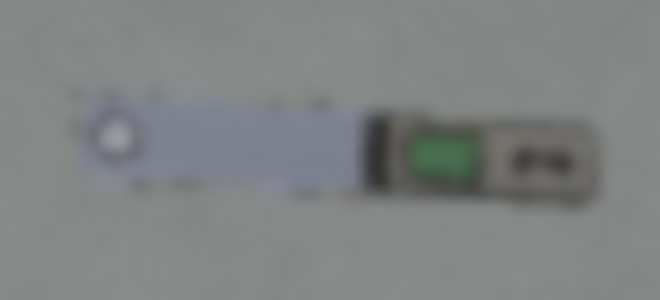

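View pics/c.png

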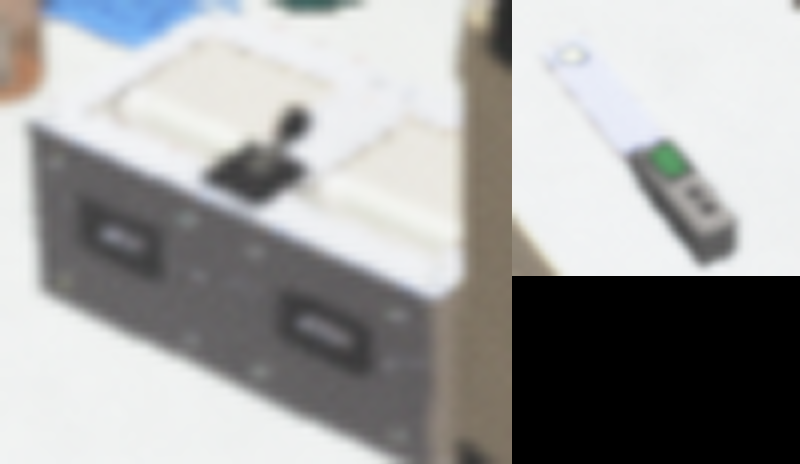

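The crops confirm that the toggle leans right (black end at (425,335) against its plate at (370,375)), so the right lamp is on. In crop b the sensor is at (117,136) and the grip runs from x 368 to 600. In crop c the right bezel is at (323,332). Next I triangulate the heights and fit the poses.

```bash
cat > h.py <<'E'
import numpy as np
from scipy.optimize import least_squares
from scipy.spatial.transform import Rotation as Ro
from station import *
CI={n:camera_info(n) for n in("side","top")}
def proj(n,P):
    T=np.linalg.inv(np.array(CI[n]["T"]));c=np.atleast_2d(P)@T[:3,:3].T+T[:3,3]
    K=np.array(CI[n]["intrinsics"]);u=(c*[1,-1,-1])@K.T;return u[:,:2]/u[:,2:]
def tri(a,b): # side px, top px
    r=least_squares(lambda p:np.r_[proj("side",p)[0]-a,proj("top",p)[0]-b],[.6,0,.05]);return r.x,r.fun
def px(p,k,o): return (np.array(p,float)+.5)/k-.5+o
def fit(obs,x0): # obs: (cam, local pt, px, w); pose x,y,z,yaw
    def f(q):
        c,s=np.cos(q[3]),np.sin(q[3]);R=np.array([[c,-s,0],[s,c,0],[0,0,1]])
        return np.r_[np.concatenate([(proj(n,R@np.array(l)+q[:3])[0]-p) for n,l,p in obs])]
    r=least_squares(f,x0,loss='soft_l1',f_scale=.7);return r.x,f(r.x).reshape(-1,2)
def quat(yaw): # tool down, tool x along yaw
    c,s=np.cos(yaw),np.sin(yaw);q=Ro.from_matrix(np.array([[c,s,0],[s,-c,0],[0,0,-1]])).as_quat();return q[[3,0,1,2]]
E
python3 - <<'E'
from h import *
np.set_printoptions(precision=4,suppress=True)
A=lambda x,y:px((x,y),8,np.array([168,130]))
B=lambda x,y:px((x,y),10,np.array([262,218]))
C=lambda x,y:px((x,y),8,np.array([212,140]))
D=lambda x,y:px((x-512,y),6,np.array([222,218]))
print("front-top-left",tri(C(32,122),A(108,522)))
print("front-top-right",tri(C(435,300),A(680,345)))
print("sensor",tri(D(571,55),B(117,136)))
print("display",tri(D(670,160),B(444,155)))
obs=[("top",(-.075,.13,.116),A(108,522)),("top",(-.075,-.13,.116),A(680,345)),
("top",(.075,.13,.116),A(20,200)),("top",(.075,-.13,.116),A(585,25)),("top",(-.007,.066,.1),A(205,345)),("top",(-.007,-.066,.1),A(500,250)),
("side",(-.075,.13,.116),C(32,122)),("side",(-.075,.13,0),C(45,290)),("side",(-.078,.066,.07),C(121,238)),("side",(-.078,-.066,.07),C(323,332)),
("side",(-.075,-.13,.116),C(435,300))]
q,r=fit(obs,[.7,.1,0,.3]);print("box",q,np.degrees(q[3]));print(r)
obs=[("top",(.133,0,.019),B(117,136)),("top",(.038,0,.03),B(366,150)),("top",(-.038,0,.03),B(600,164)),
("side",(.133,0,.019),D(571,55)),("side",(-.038,-.013,.03),D(738,218)),("side",(-.038,.013,.0),D(707,264)),("side",(-.038,.013,.03),D(707,236))]
q,r=fit(obs,[.5,0,0,1.5]);print("rad",q,np.degrees(q[3]));print(r)
for k in(0,np.pi):print(inverse_kinematics([q[0],q[1],.15],quat(q[3]+k)))
E
```

```text
front-top-left (array([0.599 , 0.3716, 0.1127]), array([ 0.2339, -0.0335, -0.0835,  0.1796]))
front-top-right (array([0.6825, 0.1284, 0.1129]), array([-0.0822,  0.0153,  0.0367, -0.0675]))
sensor (array([0.4877, 0.0507, 0.0174]), array([ 0.4423, -0.0656, -0.1935,  0.4085]))
display (array([ 0.4841, -0.0652,  0.0296]), array([ 0.1504, -0.0241, -0.0723,  0.1461]))
box [ 0.7102  0.2729 -0.0004  0.325 ] 18.61888287451949
[[-0.4145  0.463 ]
 [ 0.7786  0.3333]
 [-1.235  -0.2315]
 [-0.1272 -0.1108]
 [ 0.5267 -0.6738]
 [-0.0375  0.13  ]
 [-0.183  -0.6012]
 [-0.0685  1.7427]
 [ 0.3187  0.061 ]
 [ 0.2114  0.1052]
 [-0.0996 -0.0873]]
rad [ 0.485  -0.0817 -0.0031  1.548 ] 88.69307777219986
[[-0.3572  0.3408]
 [ 1.5854  0.0399]
 [-0.3893 -0.3318]
 [ 0.4626  0.1327]
 [ 1.1154 -0.4603]
 [-0.5684  1.3557]
 [-0.6135 -0.4164]]
[-0.1911  0.3366  1.9744 -0.      0.8306 -0.1683]
None
```

```bash
python3 - <<'E'
from h import *
import cv2
np.set_printoptions(precision=4,suppress=True)
g=np.array([.485,-.0817]);q=quat(1.548)
move_pose([*g,.10],q); movel([*g,.005],v=.1)
command_gripper(.0); print("grip",get_grip_width()*88,get_finger_force(),get_tcp_pos(),get_time())
movel([*g,.16],v=.2)
yaw=.325;d=np.array([np.cos(yaw),np.sin(yaw)]);n=np.array([-d[1],d[0]])
w=np.array([.7102,.2729])-.075*d-.066*n; p=w-.195*d
print("window",w,"pre",p)
move_pose([*p,.16],quat(yaw)); movel([*p,.0595],v=.15); wait(.3)
print(get_tcp_pos(),get_ft_force(),get_ft_torque(),get_time())
ims={k:read_camera(k)[:,:,::-1] for k in("side","top")}
for k in ims: cv2.imwrite(f"pics/{k}1.png",ims[k])
def crop(k,P,w,h,s):
    u=proj(k,P)[0].round().astype(int);x,y=u[0]-w//2,u[1]-h//2;print(k,x,y)
    return cv2.resize(ims[k][y:y+h,x:x+w],None,fx=s,fy=s,interpolation=cv2.INTER_CUBIC)
c=[*(w-.05*d),.07]
cv2.imwrite("pics/e.png",np.vstack([np.hstack([crop("side",c,66,90,6),crop("top",c,66,90,6)])]))
E
```

```text
grip 26.07876078847415 30.00015288591385 [ 0.4847 -0.0816  0.0049] 5.4917
window [0.6602 0.1864] pre [0.4754 0.1241]
[0.4759 0.1243 0.0602] [-0.1556 -0.5609 -2.3016] [-0.034   0.1348  0.0309] 8.9917
side 211 142
top 207 149
```

View pics/e.png

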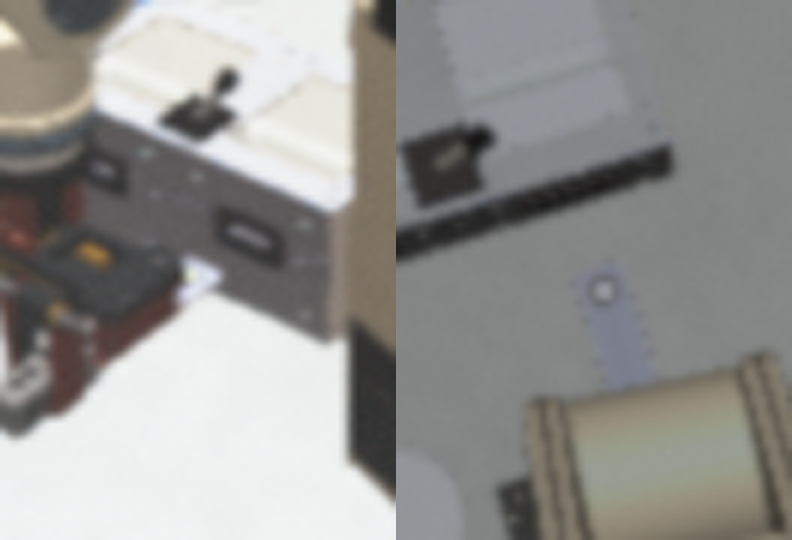

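The radiometer is held, with the sensor in the top half at (604,291) and the blade pointing at the right bezel (at (252,238) in the side half). Next I compare the sensor with kinematics to find the camera bias and the grip offset.

```bash
python3 - <<'E'
from h import *
np.set_printoptions(precision=4,suppress=True)
u=px((604-396,291),6,np.array([207,149]))
t=get_tcp_pos();R=Ro.from_quat(np.roll(get_ee_rot(),-1)).as_matrix();print(R[:,0],R[:,2])
yaw=.325;d=np.array([np.cos(yaw),np.sin(yaw)]);n=np.array([-d[1],d[0]])
z=.0187+t[2]-.0049
r=least_squares(lambda p:proj("top",[*p,z])[0]-u,[.6,.16]);e=r.x-t[:2]
print("sensor fwd",e@d,"lat",e@n,"z",z)
# side view: back-project same at sensor kinematic pos
print(proj("side",[*(t[:2]+.133*d),z]))
# yaw from top-view front edge with z=.116: corners
for P in ((680,345),(108,522)):
    u=px(P,8,np.array([168,130]));print(least_squares(lambda p:proj("top",[*p,.116])[0]-u,[.6,.2]).x)
E
```

```text
[0.9477 0.3193 0.0008] [ 0.0007  0.0002 -1.    ]
sensor fwd 0.1331796268578699 lat -0.0004364584969718485 z 0.07371376782079177
[[242.3091 187.2979]]
[0.6816 0.1285]
[0.5992 0.3708]
```

```bash
cat > ins.py <<'E'
from h import *
np.set_printoptions(precision=2,suppress=True)
yaw=.325;d=np.array([np.cos(yaw),np.sin(yaw)]);n=np.array([-d[1],d[0]])
w=np.array([.6602,.1864])
M=np.array([[*d,0],[*n,0],[0,0,1]])
def loc(): t=get_tcp_pos(); return np.array([*( (t[:2]-w)@np.array([d,n]).T ),t[2]])*1000
def go(x,y,z,**k): return movel([*(w+x*d+y*n),z],v=k.pop('v',.04),**k)
def F(): wait(.1); return M@np.array(get_ft_force())
def T(): return M@np.array(get_ft_torque())
E
python3 - <<'E'
from ins import *
y,z=.0,.0583
go(-.160,y,z,v=.06);wait(.2);f0=F();t0=T();print(loc(),f0,t0)
np.save("f0.npy",[f0,t0])
for x in np.arange(-.155,-.129,.004):
    s=go(x,y,z,until_force=4);f=F()-f0;print(s,loc(),f,T()-t0)
    if s or abs(f).max()>4:break
print(get_time())
E
```

```text
[-160.24    0.     58.31] [-0.75 -0.51 -1.24] [-0.04  0.2   0.01]
False [-155.01   -0.     58.26] [ 1.37  0.6  -0.27] [ 0.14 -0.01 -0.05]
False [-151.02   -0.     58.25] [ 1.38 -0.09 -1.63] [ 0.07 -0.02  0.02]
False [-146.96    0.     58.27] [ 0.32 -0.11 -0.3 ] [ 0.13 -0.03 -0.02]
False [-142.71    0.1    58.31] [ 0.53  2.09 -1.34] [ 0.37 -0.03  0.25]
False [-138.77    0.02   58.3 ] [ 0.37  2.46 -1.1 ] [0.37 0.02 0.31]
False [-134.8     0.03   58.27] [ 0.68  2.74 -1.85] [0.46 0.12 0.32]
False [-130.7    -0.01   58.31] [ 1.35  3.55 -2.  ] [0.46 0.11 0.33]
12.6
```

```bash
python3 - <<'E'
from ins import *
f0,t0=np.load("f0.npy")
x=-.1305
def m(tag):
    f=[];t=[]
    for _ in range(3): f.append(F()-f0);t.append(T()-t0)
    print(tag,loc(),np.mean(f,0),np.mean(t,0)); 
for y in (.001,.002,.003,.004): go(x,y,.0583);m("y%g"%y)
print(get_time())
E
```

```text
y0.001 [-130.44    0.89   58.33] [ 0.69  0.91 -0.82] [0.09 0.06 0.01]
y0.002 [-130.5     2.     58.29] [ 0.1   0.57 -0.49] [ 0.    0.05 -0.05]
y0.003 [-130.53    2.94   58.28] [ 0.3  -0.39 -0.87] [-0.12  0.08 -0.14]
y0.004 [-130.57    3.86   58.28] [-0.27 -4.11 -0.32] [-0.69  0.14 -0.57]
14.8
```

```bash
python3 - <<'E'
from ins import *
f0,t0=np.load("f0.npy")
x=-.1305;y=.0018
def m(tag):
    f=[];t=[]
    for _ in range(3): f.append(F()-f0);t.append(T()-t0)
    print(tag,loc(),np.mean(f,0),np.mean(t,0)); 
go(x,y,.0583)
for z in (.0573,.0583,.0593,.0603,.0611): go(x,y,z);m("z%g"%z)
go(x,y,.059)
print(get_time())
E
```

```text
z0.0573 [-130.28    1.9    57.45] [-0.41  1.54  1.93] [ 0.21 -0.17  0.08]
z0.0583 [-130.66    1.78   58.16] [ 0.35  0.51 -0.26] [0.05 0.07 0.03]
z0.0593 [-130.55    1.82   59.29] [ 0.39  0.34 -0.83] [ 0.04  0.07 -0.02]
z0.0603 [-130.63    1.79   60.23] [ 0.01  0.33 -2.01] [0.07 0.25 0.01]
z0.0611 [-130.59    1.82   61.06] [ 0.55  0.52 -2.65] [0.06 0.33 0.  ]
18.05
```

```bash
python3 - <<'E'
from ins import *
f0,t0=np.load("f0.npy")
y,z=.0018,.0588
for x in (-.12,-.11,-.10,-.09,-.08,-.072,-.0645):
    s=go(x,y,z,until_force=6);f=F()-f0;t=T()-t0;print(s,loc(),f,t)
    if s or abs(f).max()>5:break
print(get_time())
import cv2
ims={k:read_camera(k)[:,:,::-1] for k in("side","top")}
def crop(k,P,w,h,s):
    u=proj(k,P)[0].round().astype(int);x,y=u[0]-w//2,u[1]-h//2;print(k,x,y)
    return cv2.resize(ims[k][y:y+h,x:x+w],None,fx=s,fy=s,interpolation=cv2.INTER_CUBIC)
c=[*(w+.02*d),.09]
cv2.imwrite("pics/f.png",np.hstack([crop("side",c,50,60,8),crop("top",c,50,60,8)]))
E
```

```text
False [-119.96    1.79   58.75] [ 1.02  0.03 -0.42] [ 0.04 -0.01 -0.01]
False [-110.02    1.8    58.72] [ 1.06  0.42 -0.83] [ 0.06 -0.    0.02]
False [-100.02    1.82   58.73] [ 0.79 -0.76 -0.76] [ 0.04 -0.01 -0.04]
False [-90.07   1.8   58.72] [ 0.47  0.08 -0.61] [ 0.05 -0.01  0.05]
False [-80.03   1.79  58.73] [ 1.04  0.35 -0.74] [ 0.03 -0.09 -0.05]
False [-71.99   1.79  58.74] [ 1.04  1.01 -2.16] [ 0.05 -0.01 -0.03]
False [-64.49   1.82  58.75] [ 1.53  0.93 -0.92] [ 0.07 -0.05 -0.03]
21.4583
side 231 144
top 209 144
```

View pics/f.png

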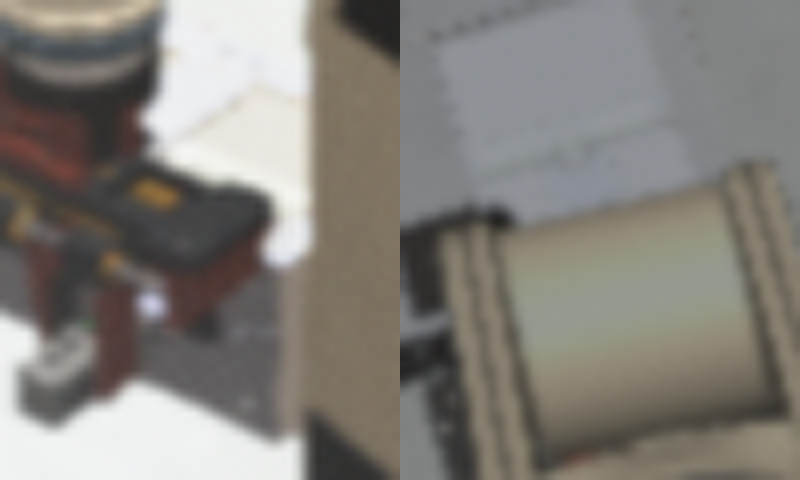

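The side view shows the blade entering the right bezel. In the top half the sensor's near edge just peeks out under the tube at about (575,155). I'll check this against prediction and re-probe the lateral clearance at this depth.

```bash
python3 - <<'E'
from ins import *
f0,t0=np.load("f0.npy")
t=get_tcp_pos()[:2];s=t+.1332*d
k=lambda P:(proj("top",P)[0]-[209,144]+.5)*8-.5+[400,0]
print("sensor c",k([*s,.073]),"near edge",k([*(s-.007*d),.073]))
W=w+.0018*n
for o in(0,.001,.002): print("tube near edge, face +",o,k([*(W+(.068+o-.008)*d),.096]),"pane/front top",k([*(W+o*d),.116]))
x,z=-.0645,.0588
def m(tag):
    f=[];t=[]
    for _ in range(3): f.append(F()-f0);t.append(T()-t0)
    print(tag,loc(),np.mean(f,0),np.mean(t,0)); 
for y in (.0008,.0013,.0023,.0028,.0018): go(x,y,z);m("y%g"%y)
print(get_time())
E
```

```text
sensor c [570.67 151.78] near edge [575.24 166.56]
tube near edge, face + 0 [573.61 159.09] pane/front top [611.66 280.34]
tube near edge, face + 0.001 [572.95 156.94] pane/front top [610.98 278.14]
tube near edge, face + 0.002 [572.28 154.8 ] pane/front top [610.3  275.95]
y0.0008 [-64.56   0.78  58.8 ] [ 0.89  0.85 -1.09] [ 0.05  0.   -0.  ]
y0.0013 [-64.47   1.32  58.81] [ 0.29  0.11 -0.54] [ 0.03  0.01 -0.01]
y0.0023 [-64.49   2.31  58.8 ] [ 0.85  0.98 -0.73] [ 0.08 -0.01 -0.02]
y0.0028 [-64.52   2.76  58.8 ] [ 0.83 -0.6  -0.94] [-0.06 -0.01 -0.07]
y0.0018 [-64.49   1.83  58.8 ] [ 1.2   0.37 -1.01] [ 0.05  0.   -0.04]
24.3083
```

```bash
python3 - <<'E'
from ins import *
f0,t0=np.load("f0.npy")
go(-.0637,.0017,.0588,v=.02);wait(.5)
print(loc(),F()-f0,T()-t0,get_grip_width()*88,get_finger_force(),get_time())
print(job_done())
E
```

```text
[-63.63   1.7   58.84] [ 1.94  0.9  -0.92] [ 0.11 -0.   -0.02] 26.141067170692335 29.999640583992004 25.1583
the job is handed in; nothing more can be done
None
```

I handed the job in at about 25 s: the toggle leans right, so the radiometer is held level and loose in the right slot, its sensor under the right lamp tube to within about 2 mm by my measurements; I could not see the flap itself, and the verdict was not shown.

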